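# Gape a spring clip over the air purifier's filter card

## Robot

A 6-joint arm with a two-finger parallel gripper is mounted at the origin on the work surface. World frame = base frame: x ahead of the robot, y to its left, z up, the work surface at z = 0. Lengths are in m, angles in degrees, forces in N, time in s.
With the tool pointing down it reaches from about 0.325 to 1 m from the base axis. Payload 5.1 kg.
Tool frame: the origin (TCP) lies at the very end of the fingers, on their centre line; the grasp point (between the pads) lies bot.grip_point_offset behind it (bot.grip_point_offset is the distance from the TCP to the grasp point, in m); z points along the fingers, y is the line along which they close (so a half turn about z gives the same grasp; the last joint's range is limited). The gripper opens to 85 mm and grips with 20 to 120 N. Pads are 22 mm wide; open, the fingers measure 114 mm over their backs; the gripper's body (76 mm by 85 mm) begins 54 mm behind the grasp point. The pads swing forward as they close: fully open they stand 13 mm farther back than shut.
Start: joints at [-69.19, 7.093, 94.555, -0, 78.352, -4.733], TCP at [0.28, -0.586, 0.231] pointing down, gripper open.
Joint ranges: [-149.61, 149.61], [-58.7, 133.49], [1.44, 155.28], [-77.14, 257.14], [18.33, 153.61], [-166.67, 166.67]. Speed limits (degrees/s): [147.25, 147.25, 180, 180, 180, 180].

## Interface

Orientations are given as a 3x3 rotation matrix whose columns are the frame's x, y, z axes.
In Python, from cell import bot gives the robot as it stands.
- The arm moves only by the shell command python3 -m pendant 'ROWS' [FORCE]. ROWS is JSON, a list of rows, each a list of 7 numbers: the shift along the world's x, y, z normalised to -1 to 1, where 1 is 0.025 m, then the turn, a rotation vector about the world's x, y, z normalised to -1 to 1, where 1 is 4 degrees, then the opening, from 0 (shut) to 1 (fully open). In form: [[dx, dy, dz, wx, wy, wz, fingers], ...]. A call has exactly 5 rows; each row shifts and turns the commanded pose from where the row before left it; what a row does not reach is not made up. A row lasts 1/8 s, in which the tool goes at most 62.5 mm and 10.7 degrees, less where a joint would pass 70% of its speed; a pose out of reach is approached as far as the arm can. A call with a number of a shift or a turn outside -1 to 1 is refused whole. A call with a gripper value outside its range is refused whole. The fingers move at their own pace and stop on an object; FORCE is the grip in N (left out, the last holds). Time passes only in rows, so rows that do not move let the fingers close, or fill a call up. It gives the time, the measured TCP pose, the force, the opening and the grip force at its end, in the units of the state.
- bot.observe(): the state, without advancing time (a new reading comes with each control period).
- bot.read_camera(name): name is "side" or "top" or "wrist"; returns (picture, depth): 400x640x3 uint8, red, green, blue; 400x640 float32, m along the optical axis (not along the pixel's ray), 0 where there is no reading.
- bot.get_calibration(name): a dict with "camera_matrix" (3x3 intrinsics, pixels), "k1" (the pictures are not rectified: a ray, as slopes to the right and down, at radius r is drawn at 1 + k1 r^2 times it, then the intrinsics apply), "rvec" (rotation vector, rad) and "tvec" (3), from world to camera coordinates, as OpenCV has them. Camera axes: x right, y down, z forward; pixel columns grow to the right and rows downward; lengths in m; the calibration is good to about 2 mm. A picture is of the moment at which its call begins: read the wrist's pose just before it. get_calibration takes no time and is no camera call; for the wrist camera it gives the pose at the moment of the call.
- bot.finish_job(): hands the job in; it is judged then, once.
Trained networks look in the newest picture that a camera, given by its name, has taken for a name from the list of things; names that differ only in an ending like _2 or _b are one class to them, and where a whole thing is asked for, a point or a joint stands for the part that bears it (a point fixed in the world has none). Each returns a list of dicts, best first, with "score" (0 to 1); they miss things now and then, are a little off and sometimes report something else, mostly with a low value. They report only what shows in the picture. A call takes as long as a camera call. They do not tell look-alikes from the thing itself.
- bot.masks_of(target, camera): "pixels" (400x640 bool, what is visible of it) and "point" ([column, row] in pixels, amid what is visible of it).
The state is a dict: "clock": time; "q": joint angles; "qvel": joint speeds; "tau": joint torques, N m; "eef_pos": TCP position; "eef_rot": TCP orientation; "ft_force": force on the tool from outside, world axes, zero at the start; "torque": the same for the moment, N m; "gripper_width": finger opening in m; "grip_force": force on a finger pad.
Only numpy, scipy, OpenCV 4.12 (cv2) and the standard library are available. Lean on these libraries where they do the work, as an engineer would, in place of code of your own. Each camera call takes 0.05 s, during which the arm holds its last target. There are 200 camera calls.

## Task

Lift the loose white cover off the air purifier base and set it down upright on the stand top. Then squeeze the red spring clip open, take it off the bamboo organizer, and hold it gaping upright over the middle of the blue filter card's top edge, with the edge well inside the open jaws (about halfway up them) and the clip touching neither card nor purifier. Finish while still holding the clip squeezed open there; do not knock the card, and leave the remotes, cup, bowl and glass orb where they are.

Things in the scene. Friction and masses are not known exactly. Their poses are not given: they have to be found in the camera images.
- purifier: White plastic air purifier base, fixed, a box 140 (x) x 160 (y) x 120 mm high; origin at the centre of its underside, z up. A blue filter card, 4 mm thick (x), 100 mm wide (y), stands fixed in the middle of its flat top and sticks 35 mm up out of it. The small toggle switch on its front (-x) is only a fitting. It may stand on the robot's left or right.
- filter_edge (a point): Middle of the filter card's top edge, 155 mm above the stand; axes as the purifier's: x across the card's thickness, y along the edge.
- cover: Loose white cover (180 g) resting on the purifier's top over the card, no catch: a hollow cap 136 (x) x 156 (y) x 60 mm high, open below, with a grey grip ridge on top 20 mm thick (x), 70 mm long (y), 36 mm high (top 95 mm above the underside). Origin at the centre of its open underside, z up. Raise it 40 mm to clear the card. Standing on the stand, its origin is at height 0.
- cover_grip (a point): Point in the middle of the cover's grip ridge, 10 mm below its top (85 mm above the cover's underside).
- organizer: Fixed bamboo two-tier organizer, 160 (x) x 170 (y) x 130 mm high, origin at the centre of its underside, z up. The clip sits on the upper tier's front wall, a darker board 4 mm thick running along y at x = -18 mm, top edge at 130 mm.
- clip: Red spring clip (70 g), clothes-peg kind, standing jaws down, biting on the organizer's front board. Origin at its pivot, z up away from the jaws, x the way the jaws part, y along its 26 mm width; same shape after a half turn about z. The black pivot block reaches down to z = -8 mm and rests on the board's top (origin 138 mm above the stand).
- clip_tabs (a point): 37 mm above the clip's pivot, midway between its two flat thumb tabs (24 tall, 26 mm wide, squeezed together along x). Shut, they lean apart: 46 mm over their outsides at the middle (z = 33 mm), 53 mm at the upper edge (z = 45). Fully squeezed they are upright, parallel, 24 mm over outsides, middle at z = 38 mm, top at 50. Takes 2 N per tab at first, 8 N fully open; a stop bears any stronger grip.
- clip_mouth (a point): 25 mm below the clip's pivot, midway between its two flat jaws (from z = -8 to -42 mm, 22 mm wide, 4 mm thick). Fully open, the gap is about 19 mm here and 29 mm at the tips. The card's edge belongs at this point.
- jaw_a (a joint): Angle of the +x lever (tab and jaw): 0 biting on the board, 0.3 rad fully squeezed open (stop). Sprung towards shut.
- jaw_b (a joint): Angle of the -x lever, geared to move the same as jaw_a: 0 to 0.3 rad.
- remote_low: Slim black remote, 42 x 170 x 16 mm, lying flat; origin at the centre of its underside. Leave alone.
- remote_high: Slim dark grey remote, 42 x 170 x 16 mm, lying across the black one; origin at the centre of its underside. Leave alone.
- cup: Copper-tone steel cup, 76 mm across, 90 mm high; origin at the centre of its underside. Leave alone.
- bowl: Mango-wood bowl, 130 mm across, 50 mm high; origin at the centre of its underside. Leave alone.
- orb: Clear glass orb on a small flat, 72 mm across, 68 mm high; origin at the centre of its underside. Leave alone.
Things that resemble listed ones, but are neither listed nor needed, are in the scene too. Leave any pink look-alike of the cover alone. Of the things that look like the clip, the smaller one is meant.

How it is judged:
By the outcome, as a careful person would: the job done as asked, in the order asked, and still so for the second after the job is handed in, while the arm keeps its last pose, push and grip.
It also fails if it takes over 64 s, if anything falls off the work surface, if the arm or the gripper's body presses on something with over 40 N, if the wrist force passes 120 N, or if a joint passes its speed limit or range.

## Working session

There is one attempt and no reset: what is moved stays moved. The work goes in short steps, Python scripts to look and compute and a shell command to move; the robot and the scene stay as the last step left them, time stands still between calls to the robot, and variables do not carry over. Pictures are saved under pics/ and viewed, at most 10 in all, crops included, and the job is handed in when it is done.

```bash
mkdir -p pics; cat > h.py <<'E'
import numpy as np, cv2
from cell import bot
def cam(name):
    c=bot.get_calibration(name); im,d=bot.read_camera(name); return c,im,d
def pts(c,d,mask=None):
    """world points for pixels of mask"""
    if mask is None: mask=np.ones(d.shape,bool)
    v,u=np.nonzero(mask&(d>0)); z=d[v,u].astype(float)
    K=np.array(c["camera_matrix"],float); k=float(c["k1"])
    n=cv2.undistortPoints(np.stack([u,v],1).astype(float)[:,None],K,np.array([k,0,0,0,0.]))[:,0]
    P=np.c_[n*z[:,None],z]; R=cv2.Rodrigues(np.array(c["rvec"],float))[0]
    return (P-np.array(c["tvec"],float).ravel())@R, np.stack([u,v],1)
def save(n,im): cv2.imwrite("pics/"+n,im[:,:,::-1])
E
python3 - <<'E'
from h import *
for n in ("top","side"):
    c,im,d=cam(n); save(n+"0.png",im)
    for t in ("cover","clip","purifier","organizer"):
        for m in bot.masks_of(t,n):
            p,_=pts(c,d,m["pixels"])
            print(n,t,round(m["score"],2),np.round(m["point"]),len(p),np.round(np.median(p,0),3) if len(p) else "",np.round(np.percentile(p,[2,98],axis=0),3).tolist() if len(p) else "")
s=bot.observe();print(bot.grip_point_offset,s["eef_pos"],s["eef_rot"],s["clock"])
E
```

```text
top cover 0.87 [202. 205.] 1553 [0.505 0.466 0.062] [[0.422, 0.385, 0.017], [0.593, 0.549, 0.099]]
top cover 0.81 [267. 256.] 1558 [0.309 0.22  0.062] [[0.223, 0.138, 0.002], [0.395, 0.306, 0.098]]
top cover 0.72 [258. 196.] 1709 [0.536 0.232 0.182] [[0.46, 0.152, 0.14], [0.615, 0.316, 0.218]]
top clip 0.59 [396. 203.] 119 [ 0.525 -0.269  0.158] [[0.5, -0.308, 0.002], [0.55, -0.257, 0.19]]
top clip 0.58 [432. 199.] 196 [ 0.539 -0.41   0.087] [[0.518, -0.441, -0.003], [0.565, -0.366, 0.128]]
top purifier 0.62 [280. 208.] 193 [0.491 0.166 0.088] [[0.453, 0.138, -0.002], [0.571, 0.263, 0.164]]
top organizer 0.68 [383. 197.] 1983 [ 0.547 -0.234  0.08 ] [[0.464, -0.322, 0.001], [0.62, -0.15, 0.132]]
side cover 0.98 [236. 191.] 1868 [0.311 0.195 0.063] [[0.215, 0.127, 0.01], [0.402, 0.287, 0.099]]
side cover 0.75 [304. 153.] 1903 [0.536 0.193 0.183] [[0.458, 0.139, 0.126], [0.625, 0.305, 0.219]]
side cover 0.69 [327. 260.] 279 [ 0.526 -0.276  0.158] [[0.501, -0.286, 0.098], [0.55, -0.195, 0.189]]
side cover 0.31 [334. 282.] 4811 [ 0.546 -0.255  0.083] [[0.462, -0.329, 0.006], [0.624, -0.156, 0.131]]
side clip 0.94 [344. 326.] 759 [ 0.544 -0.399  0.094] [[0.519, -0.44, 0.003], [0.568, -0.345, 0.128]]
side clip 0.63 [326. 260.] 275 [ 0.53  -0.276  0.154] [[0.502, -0.286, 0.083], [0.562, -0.19, 0.189]]
side purifier 0.74 [305. 181.] 1510 [0.531 0.163 0.07 ] [[0.454, 0.136, 0.011], [0.624, 0.267, 0.122]]
side organizer 0.66 [334. 282.] 4670 [ 0.546 -0.257  0.083] [[0.464, -0.329, 0.007], [0.623, -0.156, 0.13]]
0.0187 [ 0.28021921 -0.58647388  0.23129872] [[ 9.02263617e-01  4.31184837e-01 -4.11375865e-05]
 [ 4.31184839e-01 -9.02263616e-01  4.97898829e-05]
 [-1.56483050e-05 -6.26615035e-05 -9.99999998e-01]] 0.5
```

View pics/top0.png

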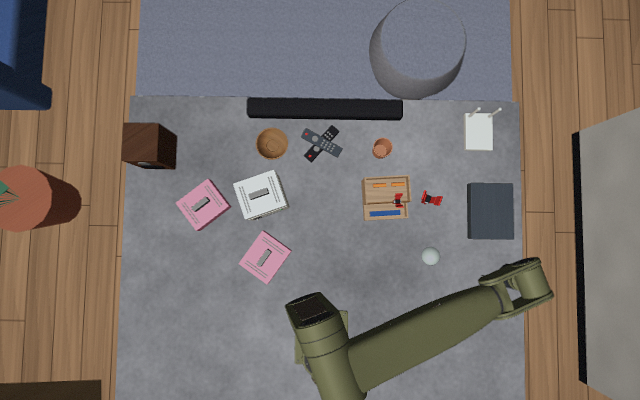

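View pics/side0.png

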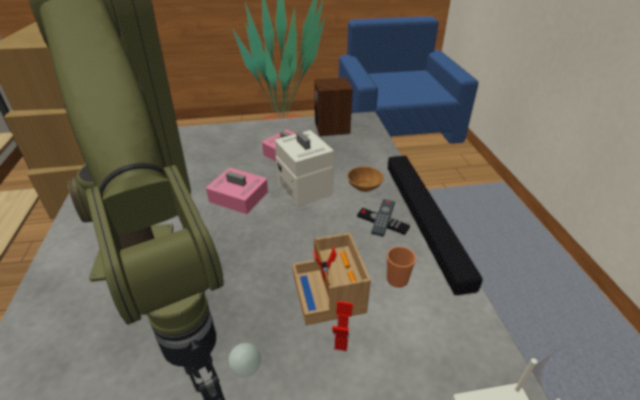

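Top view: the white cover is on the purifier at (258,192). The two pink look-alikes at (202,205) and (265,257) are to be left alone. There are two clip candidates: (397,200), on the organizer board, with its top at 0.19 m, and a larger one at (432,198), standing free on the surface and about 128 mm tall. The one on the board is smaller, so it fits the description. I'll confirm this in one crop and work out the yaws.

```bash
python3 - <<'E'
from h import *
c,im,d=cam("top"); P,uv=pts(c,d)
def box(sel,t):
    q=P[sel][:,:2].astype(np.float32); r=cv2.minAreaRect(q); b=cv2.boxPoints(r)
    print(t,len(q),np.round(r[0],3),np.round(r[1],3),"ang",round(r[2],1))
near=lambda x,y,r:(np.hypot(P[:,0]-x,P[:,1]-y)<r)
box(near(.536,.232,.13)&(P[:,2]>.165)&(P[:,2]<.195),"cover top")
box(near(.536,.232,.13)&(P[:,2]>.205),"ridge")
box(near(.547,-.234,.13)&(P[:,2]>.1)&(P[:,2]<.14),"organizer")
box(near(.547,-.234,.13)&(P[:,2]>.15),"clip")
box(near(.54,-.4,.05)&(P[:,2]>.03),"big clip")
c2,im2,_=cam("side")
a=cv2.resize(im2[215:365,280:400],None,fx=3,fy=3,interpolation=cv2.INTER_CUBIC)
b=cv2.resize(im[160:235,350:460],None,fx=3.6,fy=3.6,interpolation=cv2.INTER_CUBIC)
o=np.zeros((450,a.shape[1]+b.shape[1],3),np.uint8);o[:a.shape[0],:a.shape[1]]=a;o[:b.shape[0],a.shape[1]:]=b
save("crop1.png",o)
E
```

```text
cover top 1533 [0.54  0.235] [0.137 0.157] ang 20.2
ridge 120 [0.54  0.234] [0.021 0.07 ] ang 19.7
organizer 307 [ 0.571 -0.255] [0.104 0.211] ang 3.9
clip 76 [ 0.525 -0.268] [0.052 0.026] ang 4.1
big clip 176 [ 0.541 -0.402] [0.074 0.036] ang 70.5
```

View pics/crop1.png

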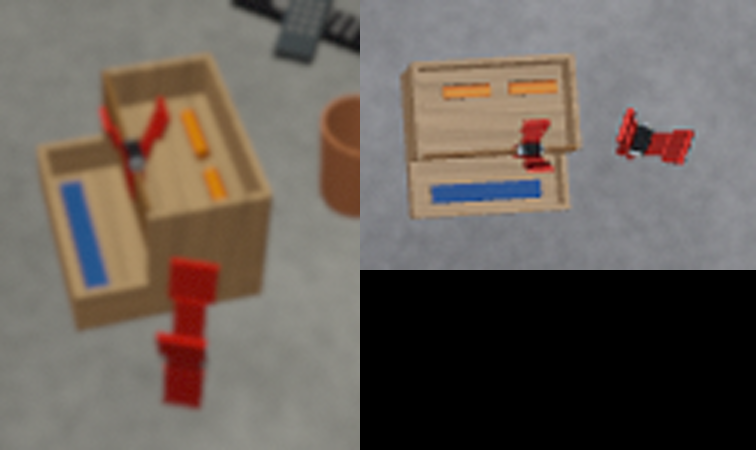

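The crop confirms it. The clip biting the organizer board (left panel, around (135,150)) is the smaller one, and the larger red one standing in front of the organizer is the decoy. Next I travel to above the cover, rising first.

```bash

python3 -m pendant '[[0.3,0.94,1,0,0,0.6,1],[0.3,0.94,1,0,0,0.6,1],[0.3,0.94,1,0,0,0.6,1],[0.3,0.94,1,0,0,0.6,1],[0.3,0.94,0.8,0,0,0.6,1]]' 30 | tail -1
python3 -m pendant '[[0.3,0.94,0,0,0,0.6,1],[0.3,0.94,0,0,0,0.6,1],[0.3,0.94,0,0,0,0.6,1],[0.3,0.94,0,0,0,0.6,1],[0.3,0.94,0,0,0,0.6,1]]' >/dev/null
python3 -m pendant '[[0.3,0.94,0,0,0,0.6,1],[0.3,0.94,0,0,0,0.6,1],[0.3,0.94,0,0,0,0.6,1],[0.3,0.94,0,0,0,0.6,1],[0.3,0.94,0,0,0,0.6,1]]' >/dev/null
python3 -m pendant '[[0.3,0.94,0,0,0,0.6,1],[0.3,0.94,0,0,0,0.6,1],[0.3,0.94,0,0,0,0.6,1],[0.3,0.94,0,0,0,0.6,1],[0.3,0.94,0,0,0,0.6,1]]' >/dev/null
python3 -m pendant '[[0.3,0.94,0,0,0,0.6,1],[0.3,0.94,0,0,0,0.6,1],[0.3,0.94,0,0,0,0.6,1],[0.3,0.94,0,0,0,0.6,1],[0.3,0.94,0,0,0,0.6,1]]' >/dev/null
python3 -m pendant '[[0.3,0.94,0,0,0,0.6,1],[0.3,0.94,0,0,0,0.6,1],[0.3,0.94,0,0,0,0.6,1],[0.3,0.94,0,0,0,0.6,1],[0.3,0.94,0,0,0,0.6,1]]'
cat >> h.py <<'E'
def rects(P,x,y,r,lo,hi,t):
    s=(np.hypot(P[:,0]-x,P[:,1]-y)<r)&(P[:,2]>lo)&(P[:,2]<hi)
    q=P[s]; b=cv2.minAreaRect(q[:,:2].astype(np.float32))
    print(t,len(q),"c",np.round(b[0],4),"size",np.round(b[1],4),"ang",round(b[2],1),"z",np.round(np.median(q[:,2]),4))
def st():
    s=bot.observe(); R=np.array(s["eef_rot"])
    print("t",round(s["clock"],2),"tcp",np.round(s["eef_pos"],4),"yaw_y",round(np.degrees(np.arctan2(R[1,1],R[0,1])),1),"z",np.round(R[:,2],3),"w",round(s["gripper_width"],4),"grip",round(s["grip_force"],1),"F",np.round(s["ft_force"],1))
    return s
E
python3 - <<'E'
from h import *
st()
c,im,d=cam("wrist"); P,uv=pts(c,d); save("w1.png",im)
rects(P,.54,.235,.13,.17,.19,"cover top"); rects(P,.54,.235,.13,.208,.23,"ridge")
print(c["tvec"], c["rvec"])
E
```

```text
grip_force: 0.0
clock: 4.35
eef_pos: [0.5046, 0.1199, 0.3502]
eef_rot: [[-0.134, 0.991, -0.002], [0.991, 0.134, -0.0], [-0.0, -0.002, -1.0]]
ft_force: [0.2, 0.2, -0.4]
gripper_width: 0.0856
grip_force: 0.0
t 4.35 tcp [0.5046 0.1199 0.3502] yaw_y 7.7 z [-0.002 -0.    -1.   ] w 0.0856 grip 0.0 F [ 0.2  0.2 -0.4]
cover top 19605 c [0.5435 0.2283] size [0.1371 0.149 ] ang 20.0 z 0.1809
ridge 2284 c [0.5421 0.2315] size [0.021  0.0703] ang 19.8 z 0.2157
[-0.51710105 -0.01868179  0.50896357] [-2.85823209 -0.1914751  -0.02408068]
```

```bash

python3 -m pendant '[[0.3,0.9,-0.5,0,0,0.61,1],[0.3,0.9,-0.5,0,0,0.61,1],[0.3,0.9,-0.5,0,0,0.61,1],[0.3,0.9,-0.5,0,0,0.61,1],[0.3,0.9,-0.5,0,0,0.61,1]]' >/dev/null
python3 -m pendant '[[0,0,-0.9,0,0,0,0.7],[0,0,-0.9,0,0,0,0.7],[0,0,-0.9,0,0,0,0.7],[0,0,-0.8,0,0,0,0.7],[0,0,-0.5,0,0,0,0.7]]' >/dev/null
python3 -c "from h import *; st()"
```

```text
t 5.65 tcp [0.5421 0.2311 0.187 ] yaw_y 19.8 z [-0.002 -0.001 -1.   ] w 0.0595 grip 0.0 F [ 0.4 -0.1  0. ]
```

```bash

python3 -m pendant '[[0,0,0,0,0,0,0],[0,0,0,0,0,0,0],[0,0,0,0,0,0,0],[0,0,0,0,0,0,0],[0,0,0,0,0,0,0]]' 50 >/dev/null; python3 -c "from h import *; st()"
python3 -m pendant '[[0,0,0.3,0,0,0,0],[0,0,0.5,0,0,0,0],[0,0,0.7,0,0,0,0],[0,0,0.7,0,0,0,0],[0,0,0.6,0,0,0,0]]' >/dev/null;  python3 -c "from h import *; st()"
```

```text
t 6.28 tcp [0.5436 0.2313 0.1902] yaw_y 19.7 z [ 0.003  0.001 -1.   ] w 0.0189 grip 52.2 F [2.  1.2 3.7]
t 6.9 tcp [0.5431 0.2311 0.2608] yaw_y 19.7 z [ 0.002  0.001 -1.   ] w 0.0186 grip 51.4 F [-0.4  0.2 -2. ]
```

```bash

python3 -m pendant '[[-0.45,-0.96,0,0,0,0,0],[-0.45,-0.96,0,0,0,0,0],[-0.45,-0.96,0,0,0,0,0],[-0.45,-0.96,0,0,0,0,0],[-0.45,-0.96,0,0,0,0,0]]' >/dev/null
python3 -m pendant '[[-0.45,-0.96,0,0,0,0,0],[-0.45,-0.96,0,0,0,0,0],[-0.45,-0.96,0,0,0,0,0],[-0.45,-0.96,0,0,0,0,0],[-0.45,-0.96,-0.3,0,0,0,0]]' >/dev/null
python3 -m pendant '[[0,0,-0.9,0,0,0,0],[0,0,-0.9,0,0,0,0],[0,0,-0.9,0,0,0,0],[0,0,-0.9,0,0,0,0],[0,0,-0.9,0,0,0,0]]' >/dev/null
python3 -m pendant '[[0,0,-0.9,0,0,0,0],[0,0,-0.9,0,0,0,0],[0,0,-0.5,0,0,0,0],[0,0,-0.3,0,0,0,0],[0,0,-0.1,0,0,0,0]]' >/dev/null
python3 -c "from h import *; st()"
```

```text
t 9.4 tcp [ 0.4305 -0.009   0.0716] yaw_y 19.7 z [ 0. -0. -1.] w 0.0189 grip 51.3 F [-0.1 -1.8 -1.8]
```

```bash

python3 -m pendant '[[0,0,-0.04,0,0,0,0],[0,0,-0.03,0,0,0,0],[0,0,0,0,0,0,0],[0,0,0,0,0,0,0],[0,0,0,0,0,0,0]]' >/dev/null
python3 -c "from h import *; st()"
```

```text
t 10.03 tcp [ 0.4308 -0.009   0.0701] yaw_y 19.7 z [ 0.001 -0.    -1.   ] w 0.0187 grip 51.8 F [1.1 0.4 0.5]
```

```bash

python3 -m pendant '[[0,0,0,0,0,0,0.7],[0,0,0,0,0,0,0.7],[0,0,0,0,0,0,0.7],[0,0,0.3,0,0,0,0.7],[0,0,0.9,0,0,0,0.7]]' >/dev/null
python3 -m pendant '[[0,0,1,0,0,0,0.9],[0,0,1,0,0,0,0.9],[0,0,1,0,0,0,0.9],[0,0,1,0,0,0,0.9],[0,0,1,0,0,0,0.9]]' >/dev/null
python3 -m pendant '[[0.4,-0.6,1,0,0,-0.39,1],[0.4,-0.6,1,0,0,-0.39,1],[0.4,-0.6,1,0,0,-0.39,1],[0.4,-0.6,0.8,0,0,-0.39,1],[0.4,-0.6,0.5,0,0,-0.39,1]]' >/dev/null
python3 -m pendant '[[0.3,-0.7,0,0,0,-0.39,1],[0.3,-0.7,0,0,0,-0.39,1],[0.3,-0.7,0,0,0,-0.39,1],[0.3,-0.7,0,0,0,-0.39,1],[0.3,-0.7,0,0,0,-0.39,1]]' >/dev/null
python3 - <<'E'
from h import *
st()
c,im,d=cam("wrist"); P,uv=pts(c,d); save("w2.png",im)
rects(P,.525,-.268,.045,.15,.2,"clip"); rects(P,.525,-.268,.045,.175,.2,"clip hi");rects(P,.547,-.234,.16,.125,.134,"organizer")
print("cam",(-cv2.Rodrigues(c["rvec"])[0].T@np.array(c["tvec"])).round(3))
ct,im,d=cam("top");P,uv=pts(ct,d);save("top2.png",im)
rects(P,.43,-.01,.12,.045,.07,"cover top"); rects(P,.43,-.01,.12,.08,.11,"ridge")
rects(P,.54,.235,.13,.11,.13,"purif top"); rects(P,.54,.235,.09,.145,.165,"card")
E
```

```text
t 12.53 tcp [ 0.5181 -0.1727  0.3317] yaw_y 4.0 z [-0.001  0.    -1.   ] w 0.0852 grip 0.0 F [-0.2  0.4 -0.2]
clip 832 c [ 0.5273 -0.2711] size [0.0522 0.0263] ang 3.6 z 0.1741
clip hi 395 c [ 0.5272 -0.2711] size [0.0523 0.0257] ang 3.9 z 0.1842
organizer 1768 c [ 0.5738 -0.2657] size [0.1037 0.2247] ang 4.2 z 0.1261
cam [ 0.515 -0.103  0.475]
cover top 1320 c [ 0.43   -0.0047] size [0.1357 0.1558] ang 19.9 z 0.0615
ridge 97 c [ 0.4304 -0.0049] size [0.0191 0.068 ] ang 19.2 z 0.0966
purif top 1527 c [0.5398 0.2341] size [0.1402 0.1602] ang 20.0 z 0.1212
card 41 c [0.5398 0.2345] size [0.0049 0.1003] ang 20.0 z 0.1545
```

View pics/w2.png

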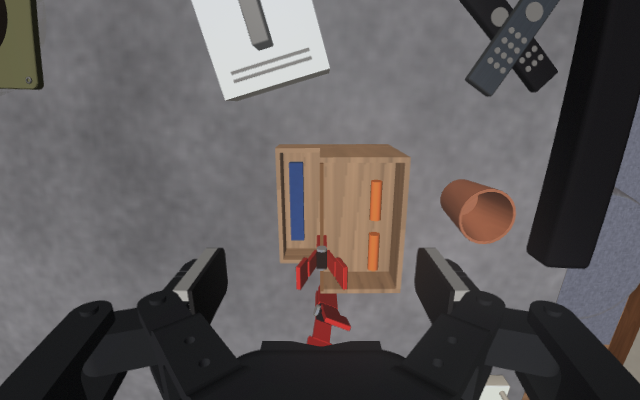

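View pics/top2.png

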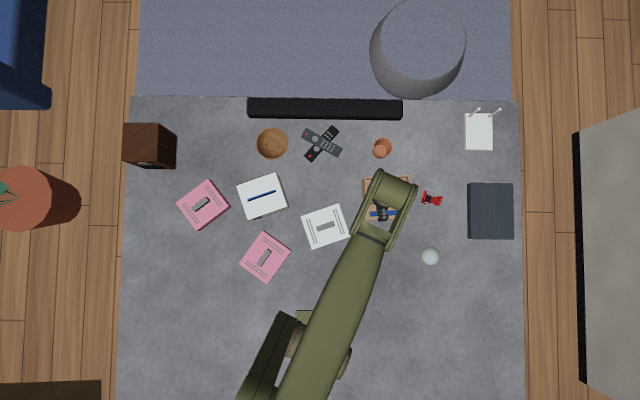

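The wrist view shows the clip at (322,262), on the board, with the decoy below it at (323,315). In the top view the cover stands upright on the surface at (325,227) and the blue card is exposed at (262,195). Now I go to the clip tabs.

```bash

python3 -m pendant '[[0.08,-0.79,-0.4,0,0,0,1],[0.08,-0.79,-0.4,0,0,0,1],[0.08,-0.79,-0.4,0,0,0,1],[0.08,-0.79,-0.4,0,0,0,1],[0.08,-0.79,-0.4,0,0,0,1]]' >/dev/null
python3 -m pendant '[[0,0,-0.9,0,0,0,1],[0,0,-0.9,0,0,0,1],[0,0,-0.9,0,0,0,1],[0,0,-0.9,0,0,0,1],[0,0,-0.4,0,0,0,1]]' >/dev/null
python3 - <<'E'
from h import *
st()
c,im,d=cam("wrist"); P,uv=pts(c,d); save("w3.png",im)
rects(P,.527,-.271,.032,.175,.188,"clip hi")
E
```

```text
t 13.88 tcp [ 0.527  -0.2704  0.18  ] yaw_y 4.1 z [-0.002  0.001 -1.   ] w 0.0852 grip 0.0 F [ 0.4  0.4 -0.2]
clip hi 1937 c [ 0.5273 -0.2715] size [0.0526 0.0265] ang 4.0 z 0.1842
```

View pics/w3.png

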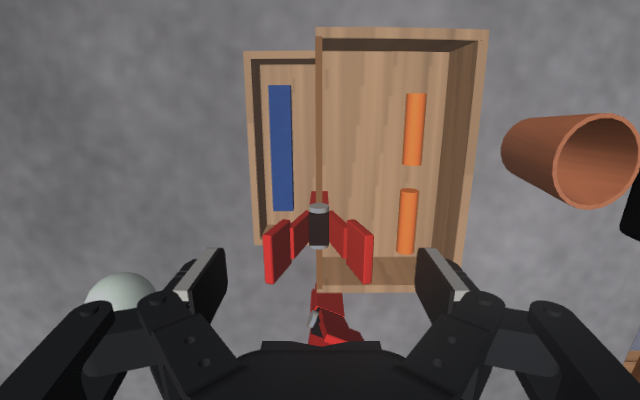

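The clip tabs, (277,250) to (360,250), sit centred between the pads. I lower 23 mm and squeeze.

```bash

python3 -m pendant '[[0,-0.02,-0.5,0,0,0,1],[0,-0.02,-0.4,0,0,0,1],[0,0,0,0,0,0,0.5],[0,0,0,0,0,0,0.4],[0,0,0,0,0,0,0]]' 40 >/dev/null
python3 -m pendant '[[0,0,0,0,0,0,0],[0,0,0,0,0,0,0],[0,0,0,0,0,0,0],[0,0,0,0,0,0,0],[0,0,0,0,0,0,0]]' >/dev/null
python3 -c "from h import *; st()"
```

```text
t 15.18 tcp [ 0.5298 -0.2725  0.1641] yaw_y 4.2 z [ 0.006 -0.004 -1.   ] w 0.0211 grip 41.0 F [-1.3  0.4 10.7]
```

```bash

python3 -m pendant '[[0,0,0.3,0,0,0,0],[0,0,0.5,0,0,0,0],[0,0,0.8,0,0,0,0],[0,0,0.9,0,0,0,0],[0,0,0.9,0,0,0,0]]' >/dev/null
python3 - <<'E'
from h import *
st()
c,im,d=cam("wrist"); save("w4.png",im)
c,i2,d=cam("side")
a=cv2.resize(i2[180:320,240:440],None,fx=3,fy=3,interpolation=cv2.INTER_CUBIC); b=cv2.resize(im[150:400,160:480],(0,0),fx=.6,fy=.6)
o=np.zeros((420+150,600,3),np.uint8);o[:420]=a;o[420:570,:192]=b;save("s4.png",o)
P,uv=pts(c,d)
m=(i2[:,:,0].ravel()>110)&(i2[:,:,1].ravel()<60)&(d.ravel()>0)
red=((i2[...,0]>110)&(i2[...,1]<60)); Q,u=pts(c,d,red); s=(abs(Q[:,0]-.53)<.06)&(abs(Q[:,1]+.272)<.05)&(Q[:,2]>.1)
Q=Q[s]; print(len(Q),np.percentile(Q,[2,50,98],axis=0).round(3))
E
```

```text
t 15.8 tcp [ 0.5279 -0.2713  0.2465] yaw_y 4.1 z [ 0.001 -0.001 -1.   ] w 0.0212 grip 39.6 F [-0.8 -0.7 -1.6]
158 [[ 0.508 -0.285  0.19 ]
 [ 0.521 -0.278  0.227]
 [ 0.54  -0.263  0.28 ]]
```

View pics/s4.png

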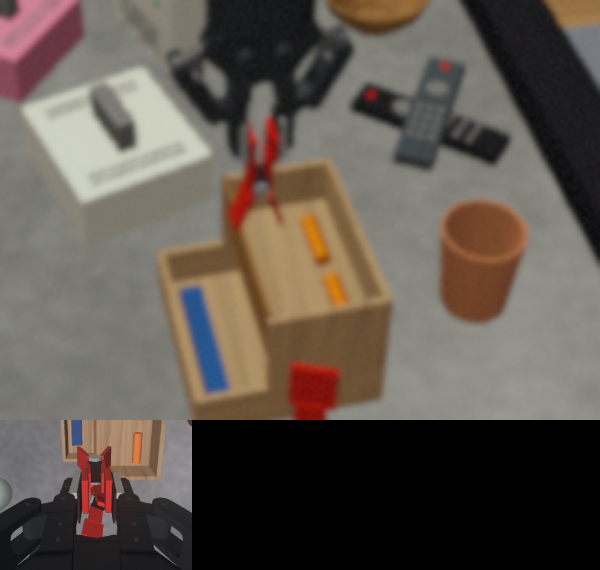

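The side view shows the clip gaping in the fingers, jaws down, lifted clear of the board. I carry it towards the card and stop short to look.

```bash

python3 -m pendant '[[0,0.3,0.8,0,0,0.2,0],[0,0.8,0.8,0,0,0.2,0],[0,0.8,0.6,0,0,0.2,0],[0,0.8,0.2,0,0,0.2,0],[0,0.8,0,0,0,0.2,0]]' >/dev/null
python3 -m pendant '[[0,0.8,0,0,0,0.2,0],[0,0.8,0,0,0,0.2,0],[0,0.8,0,0,0,0.2,0],[0,0.8,0,0,0,0.2,0],[0,0.8,0,0,0,0.2,0]]' >/dev/null
python3 -m pendant '[[0,0.8,0,0,0,0.2,0],[0,0.8,0,0,0,0.2,0],[0,0.8,0,0,0,0.2,0],[0,0.8,0,0,0,0.2,0],[0,0.8,0,0,0,0.2,0]]' >/dev/null
python3 -m pendant '[[0,0.8,0,0,0,0.2,0],[0,0.8,0,0,0,0.2,0],[0,0.8,0,0,0,0.2,0],[0,0.8,0,0,0,0.2,0],[0,0.4,0,0,0,0.2,0]]' >/dev/null
python3 - <<'E'
from h import *
s=st(); T=np.array(s["eef_pos"])
for n in ("wrist","side","top"):
    c,im,d=cam(n); P,uv=pts(c,d); save(n[0]+"5.png",im)
    try:
        rects(P,.54,.2335,.09,.146,.162,n+" card"); rects(P,.54,.2335,.12,.115,.126,n+" purif top")
    except Exception as e: print(n,e)
    red=(im[...,0]>70)&(im[...,1]<0.45*im[...,0])&(im[...,2]<0.45*im[...,0]); Q,u=pts(c,d,red)
    k=(np.abs(Q[:,:2]-T[:2])<.05).all(1)&(abs(Q[:,2]-T[2])<.1); Q=Q[k]; u=u[k]
    if len(Q): print(n,"clip-tcp",len(Q),(np.percentile(Q,[1,50,99],axis=0)-T).round(4).tolist(),"px",u.min(0),u.max(0))
E
```

```text
t 18.4 tcp [0.5276 0.1076 0.3045] yaw_y 20.3 z [-0. -0. -1.] w 0.0211 grip 39.6 F [ 0.4 -0.3 -1.1]
wrist card 763 c [0.5429 0.2296] size [0.0051 0.0943] ang 20.2 z 0.1555
wrist purif top 19100 c [0.5463 0.2203] size [0.1403 0.1348] ang 20.5 z 0.1208
wrist clip-tcp 3073 [[-0.0197, -0.0131, -0.0616], [-0.0011, 0.0054, 0.0125], [0.0163, 0.016, 0.0259]] px [289 194] [347 304]
side card 48 c [0.5446 0.219 ] size [0.0042 0.0724] ang 20.7 z 0.1534
side purif top 848 c [0.5405 0.2309] size [0.1431 0.1646] ang 20.6 z 0.1238
side clip-tcp 147 [[-0.0187, -0.0152, -0.0571], [0.0001, -0.0035, -0.008], [0.0139, 0.0142, 0.03]] px [297 119] [308 150]
top card 24 c [0.532  0.2557] size [0.0045 0.0534] ang 18.3 z 0.1554
top purif top 738 c [0.5395 0.2346] size [0.1394 0.159 ] ang 20.2 z 0.1214
```

View pics/w5.png

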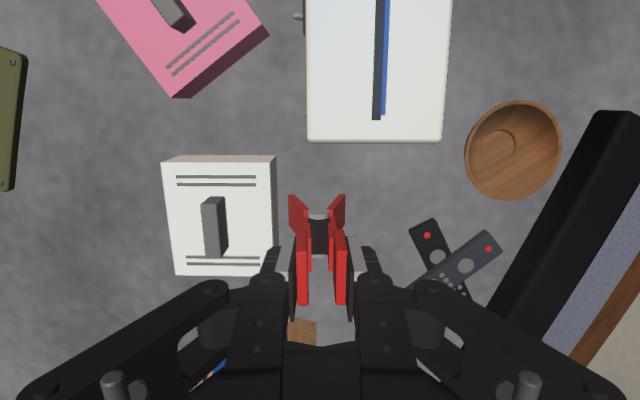

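The wrist view shows the clip gaping and upright at (318,250), and the card at (382,60), parallel to the jaws and cut off by the image edge. Correcting for the cut, the card's middle is (0.542, 0.2325). The clip pivot is about 23.5 mm below the TCP, so the target TCP z is 0.2035.

```bash

python3 -m pendant '[[0.1,0.8,0,0,0,0,0],[0.1,0.8,0,0,0,0,0],[0.1,0.8,0,0,0,0,0],[0.1,0.8,0,0,0,0,0],[0.1,0.8,0,0,0,0,0]]' >/dev/null
python3 -m pendant '[[0.06,0.6,-0.3,0,0,0,0],[0.06,0.38,-0.4,0,0,0,0],[0,0,-0.3,0,0,0,0],[0,0,0,0,0,0,0],[0,0,0,0,0,0,0]]' >/dev/null
python3 - <<'E'
from h import *
s=st(); T=np.array(s["eef_pos"]); R=np.array(s["eef_rot"])
c,im,d=cam("wrist"); P,uv=pts(c,d); save("w6.png",im)
rects(P,.542,.2325,.09,.146,.162,"card"); rects(P,.542,.2325,.12,.115,.126,"purif top")
red=(im[...,0]>70)&(im[...,1]<0.45*im[...,0])&(im[...,2]<0.45*im[...,0]); Q,u=pts(c,d,red)
k=(np.abs(Q[:,:2]-T[:2])<.05).all(1)&(abs(Q[:,2]-T[2])<.1); L=(Q[k]-T)@R
print("clip in tool frame",np.percentile(L,[1,50,99],axis=0).round(4).tolist())
for lo,hi in ((-.03,0),(.035,.05),(.05,.07)):
    l=L[(L[:,2]>lo)&(L[:,2]<hi)]; print(lo,len(l),np.percentile(l,[1,99],axis=0)[:,:2].round(4).tolist() if len(l) else "")
E
```

```text
t 19.8 tcp [0.5433 0.2303 0.2797] yaw_y 20.1 z [ 0. -0. -1.] w 0.0212 grip 39.6 F [-0.2 -0.9 -0.8]
card 362 c [0.5366 0.2466] size [0.0037 0.0689] ang 20.6 z 0.1559
purif top 19065 c [0.5417 0.2322] size [0.1405 0.1583] ang 20.0 z 0.1208
clip in tool frame [[-0.0121, -0.0156, -0.0259], [0.0053, -0.0035, -0.0235], [0.013, 0.0122, 0.0514]]
-0.03 1929 [[-0.0122, -0.0088], [0.013, 0.0122]]
0.035 53 [[-0.0083, -0.0148], [0.0018, 0.0002]]
0.05 30 [[-0.0087, -0.019], [-0.0037, -0.0155]]
```

View pics/w6.png

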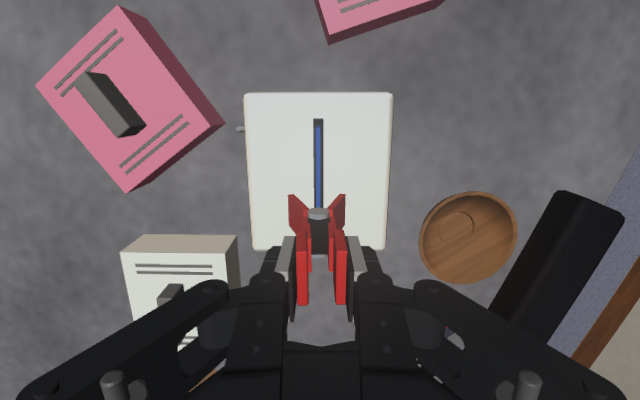

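The jaws straddle the card line: card at (318,160), clip centre at (318,230), with under 1 mm error across the card. I descend 76 mm.

```bash

python3 -m pendant '[[-0.02,0.07,-0.5,0,0,0,0],[0,0,-0.5,0,0,0,0],[0,0,-0.5,0,0,0,0],[0,0,-0.4,0,0,0,0],[0,0,-0.3,0,0,0,0]]' >/dev/null
python3 -m pendant '[[0,0,-0.3,0,0,0,0],[0,0,-0.3,0,0,0,0],[0,0,-0.2,0,0,0,0],[0,0,-0.05,0,0,0,0],[0,0,0,0,0,0,0]]' >/dev/null
python3 - <<'E'
from h import *
s=st(); T=np.array(s["eef_pos"]); R=np.array(s["eef_rot"])
c,im,d=cam("wrist")
c,i2,d=cam("side"); P,uv=pts(c,d)
red=(i2[...,0]>90)&(i2[...,1]<0.45*i2[...,0])&(i2[...,2]<.45*i2[...,0]); Q,u=pts(c,d,red)
k=(np.abs(Q[:,:2]-T[:2])<.05).all(1)&(abs(Q[:,2]-T[2])<.1); Q=Q[k];print("side clip z",np.percentile(Q[:,2],[1,99]).round(4),u[k].min(0),u[k].max(0))
a=cv2.resize(i2[110:190,260:350],None,fx=5,fy=5,interpolation=cv2.INTER_CUBIC); b=cv2.resize(im,(0,0),fx=.54,fy=.54)
o=np.zeros((400,800,3),np.uint8);o[:,:450]=a;o[:216,450:450+346]=b[:216];save("end.png",o)
E
```

```text
t 21.1 tcp [0.5428 0.2326 0.2035] yaw_y 20.1 z [ 0.  0. -1.] w 0.0209 grip 39.6 F [-0.1 -0.5 -0.6]
side clip z [0.1506 0.2336] [298 130] [307 156]
```

View pics/end.png

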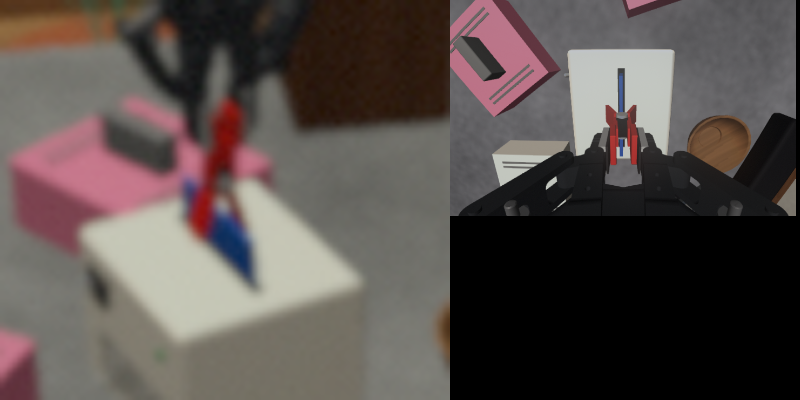

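The side crop shows the jaws straddling the card's top edge at about (215,215) with a gap above the purifier top, and no contact force. I trim 1 mm down, settle and hand in.

```bash

python3 -m pendant '[[0,0,-0.04,0,0,0,0],[0,0,0,0,0,0,0],[0,0,0,0,0,0,0],[0,0,0,0,0,0,0],[0,0,0,0,0,0,0]]' >/dev/null
python3 -c "
from h import *
st(); print(bot.finish_job())"
```

```text
t 21.82 tcp [0.5427 0.2325 0.2023] yaw_y 20.1 z [-0. -0. -1.] w 0.0212 grip 39.6 F [ 0.5 -0.4 -1. ]
the job is handed in; nothing more can be done
None
```

I handed the job in at 21.8 s: the cover stands upright on the stand, and the clip is held squeezed open over the middle of the card's top edge, about halfway up the jaws, with no contact force showing (the height estimates differ by about 4 mm).

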